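# Unlatch the contact arm over a pacemaker and hold it up

### The job

On the inspection fixture a hinged contact arm is locked down onto a ball stud over the clipped pacemaker. Pull the spring latch sideways by its upright tab until its jaw is clear of the ball, then swing the nose of the arm up off the ball by 60 mm or more, and finish while still holding the arm raised and still, so that a colleague can take the pacemaker out. The pacemaker must stay upright in its clips and the other things on the bench must stay where they are.

Things in the scene. Friction and masses are not known exactly. Their poses are not given: they have to be found in the camera images.
- fixture: aluminium base plate 300 x 130 x 12 mm, fixed to the bench, its place and yaw varying; origin at the centre of its underside. x axis: along the plate from the ball stud (x = -90 mm) to the hinge (x = +120 mm); y axis: the sideways way in which the latch is pulled; z up. The grey nylon block with the clips and pacemaker stands at x = +20 mm.
- ball (a point): centre of the polished ball (24 mm across, underside cut flat) on a neck 10 mm across, 78 mm above the bench; it is covered from above by the coupler, a steel cap 46 x 44 mm with its top 95 mm above the bench, on the nose of the arm
- hinge (a point): middle of the hinge axis of the contact arm, 85 mm above the bench and 210 mm from the ball; the axis lies along the fixture's y. The two hinge cheeks reach 100 mm above the bench.
- tab (a point): point to pinch on the latch's upright steel pull tab: mid width and thickness, 12 mm below its top edge, 118 mm above the bench when the arm is down. Tab: 10 mm thick along the fixture's y, 24 mm wide along x, bottom edge at 62 mm. At rest it is 63 mm to the +y side of the ball, 31 mm clear of the coupler. It rides on the arm, so it moves on an arc about the hinge as it is lifted.
- latch (a joint): slide of the latch on the arm, m: 0 = sprung home, jaw 5 mm under the ball so that the arm cannot rise; grows as the tab is pulled along the fixture's +y; the jaw is clear of the ball from 0.0068; stop at 0.014. Pull needed: 5 N at 0, 10 N at 0.010, 12 N at 0.014; it springs back when let go.
- contact_arm (a joint): hinge of the contact arm, rad: 0 = down and level on the ball; grows as the nose rises (0.29 = nose 60 mm up), stop at 0.9. The arm falls if let go; about 2 to 4 N at the tab lifts it.
- tongue_bar: the contact arm itself: aluminium bar 190 x 22 x 14 mm with the steel coupler on its nose and the latch in it; origin on the hinge axis, x axis from nose to hinge
- nose (a point): centre of the top of the coupler, the nose of the arm, directly above the ball; 95 mm above the bench when the arm is down
- pacemaker: titanium pacemaker 44 wide x 52 high x 7 mm thick with a clear header, standing loose between spring clips in the nylon block below the bar; origin at the centre of its underside, 20 mm above the bench
- hex_key: chrome hex key, L of 90 x 28 mm, 6 mm thick, lying on the bench; bystander
- dish: white porcelain dish, 90 mm across and 22 mm high; bystander
- cube: clear acrylic cube, 35 mm, beside the fixture on the tab's side; bystander
- test_pin: brass test pin standing on its foot, 18 mm across, 46 mm high, before the nose of the fixture; bystander
- jar: small amber jar, 44 mm across, 55 mm high; bystander
- tweezers: steel tweezers, 110 mm long, lying flat; bystander

How it is judged (in metres and radians):
On the way, in this order (a step that is already met when the one before it is completed fails the run):
1. the latch is pulled clear of the ball while the arm is still down (value of joint latch above 0.0045 m and value of joint contact_arm below 0.03 rad), for 0.05 s.
2. the nose of the arm is lifted off the ball (value of joint contact_arm above 0.12 rad), for 0.1 s.
At the end, for the whole second after the job is handed in: Through the last second the contact arm stands more than 0.24 rad (nose about 50 mm) above its latched position and still (under 0.06 rad/s), held by the fingers (over 1 N on the arm or its latch) and touching no loose thing, with the pacemaker upright (within 0.2 rad) and seated in its clips (value of joint contact_arm above 0.24 rad and velocity of joint contact_arm between -0.06 and 0.06 rad/s and contact force between the fingers and tongue_bar above 1 N and contact force between tongue_bar and pacemaker below 0.1 N and contact force between tongue_bar and hex_key below 0.1 N and contact force between tongue_bar and dish below 0.1 N and contact force between tongue_bar and cube below 0.1 N and contact force between tongue_bar and test_pin below 0.1 N and contact force between tongue_bar and jar below 0.1 N and contact force between tongue_bar and tweezers below 0.1 N and angle between pacemaker's own z axis and vertical below 0.2 rad and z of pacemaker in the frame of fixture below 0.026 m); the arm keeps its last pose, push and grip.
It fails at once if the pacemaker is tipped or pulled out of its clips (not (angle between pacemaker's own z axis and vertical below 0.2 rad and z of pacemaker in the frame of fixture below 0.026 m)).
It fails at once if another thing on the bench is moved by more than 20 mm (distance of any of hex_key, dish, cube, test_pin, jar, tweezers from where it was at the start of the episode above 0.02 m).
It also fails if it takes over 32 s, if anything falls off the work surface, if the arm or the gripper's body presses on something with over 40 N, if the wrist force passes 120 N, or if a joint passes its speed limit or range.

### The arm

A 6-joint arm with a two-finger parallel gripper is mounted at the origin on the work surface. World frame = base frame: x ahead of the robot, y to its left, z up, the work surface at z = 0. Lengths are in mm, angles in rad, forces in N, time in s.
With the tool pointing down it reaches from about 250 to 775 mm from the base axis. Payload 4 kg.
Tool frame: the origin (TCP) lies midway between the tips of the shut fingers; the grasp point (between the pads) lies 19 mm behind it; x points along the fingers, y is the direction in which the jaws open and shut, and the axes are right-handed (so a half turn about x gives the same grasp; the last joint's range is limited). The gripper opens to 94 mm and grips with 3 to 60 N. Pads are 16 mm wide; open, the fingers measure 119 mm over their backs; the gripper's body (75 mm by 177 mm) begins 78 mm behind the grasp point.
Start: joints at [-1.339, 0.087, 1.371, -0, 1.684, -0.103], TCP at [180.717, -519.482, 205.506] pointing down, gripper open.
Joint ranges: [-3.1, 3.1], [-0.76, 2.03], [0.27, 2.55], [-1.08, 4.22], [0.17, 2.65], [-2.57, 2.57]. Speed limits (rad/s): [2.79, 2.79, 3.14, 3.14, 3.14, 3.14].

### API

Orientations are given as a unit quaternion [w, x, y, z].
In Python, from bench import manip gives the robot as it stands. Calls block until the motion is done:
- manip.goto(position, orientation): joint-space move of the TCP to a pose.
- manip.move_straight(position, velocity=150, attitude=None, until_force=None): straight line of the TCP; attitude=None keeps the orientation; velocity is the mean speed in mm/s. With until_force (N) it stops when the force on the tool has changed by that much, and returns True; else False.
- manip.movej(angles): joint-space move.
- manip.command_gripper(opening, grip_force=None): opening from 0.0 (shut) to 1.0 (fully open); grip_force is the grip in N (None keeps the last); returns when the fingers have stopped.
- manip.dwell(seconds).
- manip.solve_ik(position, orientation): joint angles nearest the present ones, or None.
- manip.read_state(): the state.
- manip.grab_frame(name): name is "scene" or "top" or "wrist"; returns a dict with "frame" (384x512x3 uint8, blue, green, red), "intrinsics" (3x3 intrinsics, pixels), "world_from_camera" (4x4, takes a point from camera to world coordinates); the wrist camera has in their place "T_tool_cam" (4x4, takes a point from camera to tool coordinates, whose origin is the TCP and whose axes are the tool frame's). Camera axes: x right, y up, looking along -z (the intrinsics and any distortion apply to the point x, -y, -z); pixel columns grow to the right and rows downward; lengths in mm; the calibration is good to about 2 mm. A picture is of the moment at which its call begins: read the wrist's pose just before it. There is no depth.
A pose or a line that the arm cannot do raises manip.IKError and nothing moves.
- manip.job_done(): hands the job in, once; it reports no verdict.
The state is a dict: "time_s": time; "joint_positions": joint angles; "qvel": joint speeds; "effort": joint torques, N m; "position": TCP position; "tcp_rot": TCP orientation; "ft_force": force on the tool from outside, world axes, zero at the start; "torque": the same for the moment, N m; "finger_gap": opening from 0.0 (shut) to 1.0 (fully open).
Only numpy, scipy, OpenCV 4.12 (cv2) and the standard library are available. Lean on these libraries where they do the work, as an engineer would, in place of code of your own. Each camera call takes 0.05 s, during which the arm holds its last target.

## Working session

There is one attempt and no reset: what is moved stays moved. The work goes in short steps, each a Python script; the robot and the scene stay as the last script left them, time stands still between calls to the robot, and variables do not carry over. Pictures are saved under pics/ and viewed, and the job is handed in when it is done.

```bash
mkdir -p pics; ls
python3 - <<'E'
from bench import manip
import cv2
for n in("scene","top","wrist"):
    f=manip.grab_frame(n); cv2.imwrite(f"pics/{n}0.png",f["frame"])
    print(n,f["intrinsics"].tolist() if hasattr(f["intrinsics"],'tolist') else f["intrinsics"],{k:v for k,v in f.items() if k not in("frame","intrinsics")})
print(manip.read_state())
E
```

```text
pics
scene [[396.8772055122567, 0.0, 259.8589294747265], [0.0, 396.8772055122567, 195.01951473646972], [0.0, 0.0, 1.0]] {'world_from_camera': array([[-2.25278355e-01, -7.84314966e-01,  5.78013578e-01,
         1.25613814e+03],
       [ 9.74197327e-01, -1.72956499e-01,  1.45002130e-01,
         1.57281905e+02],
       [-1.37561359e-02,  5.95765124e-01,  8.03040899e-01,
         1.09398128e+03],
       [ 0.00000000e+00,  0.00000000e+00,  0.00000000e+00,
         1.00000000e+00]])}
top [[374.6358249466509, 0.0, 253.83414596426456], [0.0, 374.6358249466509, 189.40059398327153], [0.0, 0.0, 1.0]] {'world_from_camera': array([[-5.56609525e-03,  9.87167256e-01, -1.59592694e-01,
         4.01888575e+02],
       [-9.99400647e-01, -1.09444719e-02, -3.28415099e-02,
        -3.31496209e+01],
       [-3.41667209e-02,  1.59314243e-01,  9.86636512e-01,
         9.71859184e+02],
       [ 0.00000000e+00,  0.00000000e+00,  0.00000000e+00,
         1.00000000e+00]])}
wrist [[286.9221088701313, 0.0, 263.80996780049816], [0.0, 286.9221088701313, 190.5176526954173], [0.0, 0.0, 1.0]] {'T_tool_cam': array([[
[... 331 characters left out ...]
)}
{'time_s': 0.15, 'joint_positions': array([-1.33910079e+00,  8.78019919e-02,  1.37186389e+00,  2.03916535e-05,
        1.68357111e+00, -1.03134294e-01]), 'qvel': array([-4.01101900e-05, -2.59381728e-03, -4.45623110e-03, -5.37798901e-04,
        1.71769479e-03, -5.93753708e-04]), 'effort': array([ 2.18615794e-03, -3.40640652e+01, -3.02792645e+01,  7.20516010e-02,
        3.05564899e-02, -1.11048280e-04]), 'position': array([ 180.62770104, -519.0738934 ,  204.58579336]), 'tcp_rot': array([-0.11724814, -0.69719003, -0.11840939,  0.69725042]), 'ft_force': array([-0.62031921,  0.23759498, -0.56650736]), 'torque': array([ 0.00634378, -0.01636215, -0.00718946]), 'finger_gap': 1.0031542914096123}
```

View pics/scene0.png

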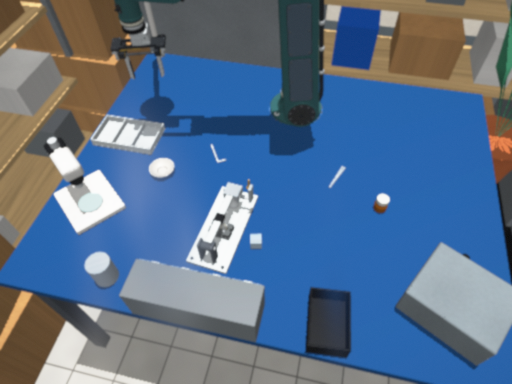

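View pics/top0.png

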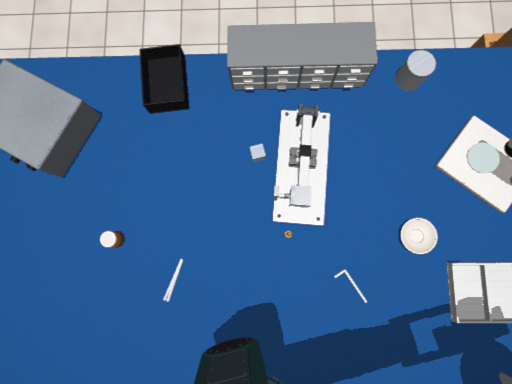

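The top view shows the fixture plate at about (273–330, 110–225). The nose and coupler are near (301,195), the tab is near (277,193) on the left, and the hinge is near (307,113). I'll zoom in to get accurate corners.

```bash
cat > h.py <<'E'
import numpy as np, cv2
from scipy.spatial.transform import Rotation as R
def ray(f,px,W=None):
    K=f["intrinsics"];W=f["world_from_camera"] if W is None else W
    d=np.array([(px[0]-K[0,2])/K[0,0],-(px[1]-K[1,2])/K[1,1],-1.]);return W[:3,3],W[:3,:3]@d
def onz(f,px,z,W=None):
    o,d=ray(f,px,W);return o+d*(z-o[2])/d[2]
def proj(f,p,W=None):
    K=f["intrinsics"];W=f["world_from_camera"] if W is None else W
    c=W[:3,:3].T@(np.asarray(p,float)-W[:3,3]);return np.array([K[0,0]*c[0]/-c[2]+K[0,2],K[1,1]*-c[1]/-c[2]+K[1,2]])
E
python3 - <<'E'
from bench import manip
from h import *
f=manip.grab_frame("top"); im=f["frame"]
c=im[95:240,250:345]; cv2.imwrite("pics/topz.png",cv2.resize(c,None,fx=4,fy=4,interpolation=cv2.INTER_CUBIC))
s=manip.grab_frame("scene"); c=s["frame"][170:280,175:275]; cv2.imwrite("pics/scenez.png",cv2.resize(c,None,fx=5,fy=5,interpolation=cv2.INTER_CUBIC))
h=cv2.cvtColor(im,cv2.COLOR_BGR2HSV)
m=((h[...,1]<60)&(h[...,2]>150)).astype(np.uint8); m[:100]=0;m[235:]=0;m[:,:262]=0;m[:,340:]=0
# plate outline in non-blue
pts=cv2.findNonZero(m); r=cv2.minAreaRect(pts); b=cv2.boxPoints(r); print(r,b.tolist())
for p in b: print(p,onz(f,p,12))
E
```

```text
((293.7689514160156, 166.42759704589844), (65.94483184814453, 113.62712097167969), 3.3664603233337402) [[257.5172119140625, 221.20692443847656], [264.18963623046875, 107.77587127685547], [330.02069091796875, 111.64826965332031], [323.3482666015625, 225.07931518554688]]
[257.5172  221.20692] [474.54073495 -10.17673212  12.        ]
[264.18964 107.77587] [779.15604813 -30.29680982  12.        ]
[330.0207  111.64827] [ 764.97695642 -205.70038866   12.        ]
[323.34827 225.07932] [ 463.34315739 -177.44637472   12.        ]
```

View pics/topz.png

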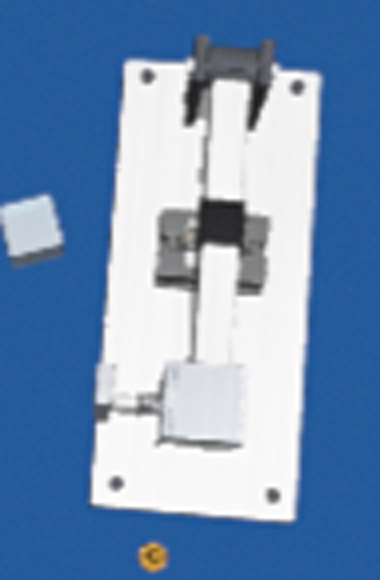

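View pics/scenez.png

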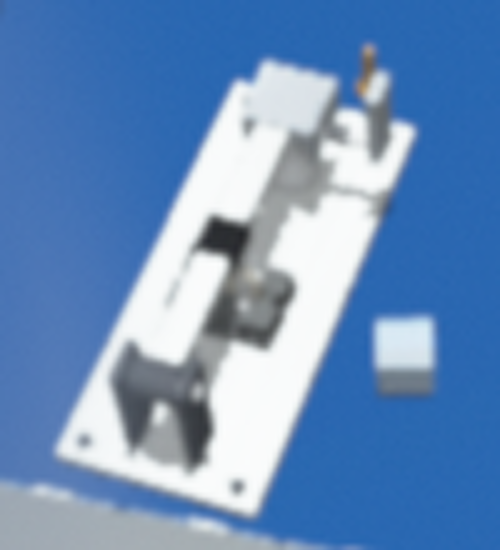

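Run:
```python
from bench import manip
from h import *
f=manip.grab_frame("top"); s=manip.grab_frame("scene")
def corners(z,off,k): return [((np.array(p)+.5)/k-.5+off) for p in z]
T=corners([(124,60),(322,73),(296,521),(90,505)],np.array([250,95]),4)
S=corners([(55,455),(257,516),(416,126),(237,78)],np.array([175,170]),5)
for p in T: print('T',p,onz(f,p,12))
for p in S: print('S',p,onz(s,p,12))
TW=np.array([onz(f,p,12) for p in T])
C=TW.mean(0)
ex=(TW[0]+TW[1]-TW[2]-TW[3]);ex[2]=0;ex/=np.linalg.norm(ex);ey=np.array([-ex[1],ex[0],0])
print("C",C,"yaw",np.arctan2(ex[1],ex[0]),np.linalg.norm(TW[0]-TW[3]),np.linalg.norm(TW[0]-TW[1]))
# top features: coupler top corners z95, tab top
cp=corners([(166,364),(244,366),(241,444),(162,436)],np.array([250,95]),4)
n=np.mean([onz(f,p,95) for p in cp],0); print('nose',n)
tb=corners([(97,366),(115,366),(108,402),(95,402)],np.array([250,95]),4)
print('tabtop',np.mean([onz(f,p,130) for p in tb],0))
sc=corners([(365,72),(388,74),(385,105),(363,103)],np.array([175,170]),5)
print('tabtop S',np.mean([onz(s,p,130) for p in sc],0))
sc=corners([(266,62),(340,76),(318,136),(248,102)],np.array([175,170]),5)
print('nose S',np.mean([onz(s,p,95) for p in sc],0))
C[2]=0
for nm,p in dict(nose=(-90,0,95),tabtop=(-90,63,130),tabbot=(-90,63,62),hinge=(120,0,85)).items():
    w=C+p[0]*ex+p[1]*ey+[0,0,p[2]]; print(nm,w,(proj(f,w)-[250,95]+.5)*4,(proj(s,w)-[175,170]+.5)*5)
```

```text
T [280.625 109.625] [773.11157296 -74.30922127  12.        ]
T [330.125 112.875] [ 761.54629684 -205.84714144   12.        ]
T [323.625 224.875] [ 463.85561603 -178.16379485   12.        ]
T [272.125 220.875] [475.08447556 -47.55463165  12.        ]
S [185.6 260.6] [ 767.13943991 -202.25362948   12.        ]
S [226.  272.8] [779.02067319 -71.47295879  12.        ]
S [257.8 194.8] [477.95026169 -45.12688209  12.        ]
S [222.  185.2] [ 464.32874548 -175.72044199   12.        ]
C [ 618.39949035 -126.4686973    12.        ] yaw -0.09112899020103209 299.22559858438035 132.04537119743122
nose [ 528.63651027 -113.72866876   95.        ]
tabtop [534.71720559 -54.50275695 130.        ]
tabtop S [540.21159835 -54.05908489 130.        ]
nose S [ 529.59604848 -111.84526505   95.        ]
nose [ 528.77293398 -118.27843517   95.        ] [211.45710822 402.53802486] [284.01203433  91.47275842]
tabtop [534.50611747 -55.53984572 130.        ] [106.08685578 384.81343349] [375.64335862  81.33768018]
tabbot [534.50611747 -55.53984572  62.        ] [103.39361067 402.11453416] [379.28513125 146.28471108]
hinge [ 737.9015655  -137.38904681   85.        ] [232.11868655  69.34851526] [157.44060982 374.9980757 ]
```

The top and scene views agree within about 3 mm: fixture centre near (620,-126), yaw about -0.09, tab near (536,-55). Next I'll hover above the tab with the gripper partly open and refine with the wrist camera.

```bash
cat >> h.py <<'E'
yaw=-0.091
ex=np.array([np.cos(yaw),np.sin(yaw),0]);ey=np.array([-ex[1],ex[0],0]);ez=np.array([0,0,1.])
def quat(sgn=1,th=0.):
    x=-ez; y=sgn*ey; M=np.c_[x,y,np.cross(x,y)]
    r=R.from_rotvec(ey*th)*R.from_matrix(M); q=r.as_quat(); return np.r_[q[3],q[:3]]
def Wwrist(f,st):
    q=st["tcp_rot"];T=np.eye(4);T[:3,:3]=R.from_quat([q[1],q[2],q[3],q[0]]).as_matrix();T[:3,3]=st["position"];return T@np.asarray(f["T_tool_cam"])
E
python3 - <<'E'
from bench import manip
from h import *
tab=np.array([536,-55,118.]);hinge=np.array([738.5,-137,85.])
for sg in(1,-1):
  print(sg,manip.solve_ik(tab-[0,0,19],quat(sg)))
sg=-1 if manip.solve_ik(tab-[0,0,19],quat(1)) is None else None
sg=min([s for s in(1,-1) if manip.solve_ik(tab-[0,0,19],quat(s)) is not None],key=lambda s:abs(manip.solve_ik(tab-[0,0,19],quat(s))[5]))
print("use",sg)
for th in(0.1,.2,.3,.35,.4):
  r=R.from_rotvec(ey*th); p=hinge+r.apply(tab+ey*10-[0,0,19]-hinge); print(th,p,manip.solve_ik(p,quat(sg,th)))
manip.goto([536,-55,215],quat(sg)); 
st=manip.read_state(); f=manip.grab_frame("wrist"); cv2.imwrite("pics/w1.png",f["frame"]); W=Wwrist(f,st)
for nm,p in dict(nose=(-90,0,95),tabtop=(-90,63,130)).items():
    w=np.array([620,-126,0])+p[0]*ex+p[1]*ey+[0,0,p[2]]; print(nm,w,proj(f,w,W))
print(st["time_s"],st["position"],st["ft_force"])
E
```

```text
1 [-2.07493652e-01  1.07906749e-01  1.56137085e+00 -4.44089210e-16
  1.47231506e+00 -1.68728998e+00]
-1 [-0.20749365  0.10790675  1.56137085  0.          1.47231506  1.45430268]
use -1
0.1 [539.34100491 -45.26332512 119.8066067 ] [-0.18255037  0.17773674  1.44363231 -0.00913812  1.61980555  1.47925311]
0.2 [543.82971402 -45.67292891 140.26543728] [-0.1767061   0.25552522  1.32009578 -0.0173338   1.76522838  1.48344116]
0.3 [550.33002221 -46.2660952  160.17207389] [-0.17140109  0.34066668  1.19016473 -0.0251691   1.90974962  1.48560149]
0.35 [554.31499815 -46.62973232 169.8558927 ] [-0.16894495  0.38595592  1.12244346 -0.02913309  1.9820594   1.48591032]
0.4 [558.77698054 -47.03689725 179.32761598] [-0.16661519  0.43310959  1.05259434 -0.03323859  2.05463582  1.48566357]
nose [ 530.37238791 -117.82129889   95.        ] [322.30206284 186.01270918]
tabtop [536.09747869 -55.08197043 130.        ] [263.2574902  194.89071447]
2.45 [535.94850006 -55.75879059 214.98360695] [ 0.94859537  0.21680861 -0.54295209]
```

View pics/w1.png

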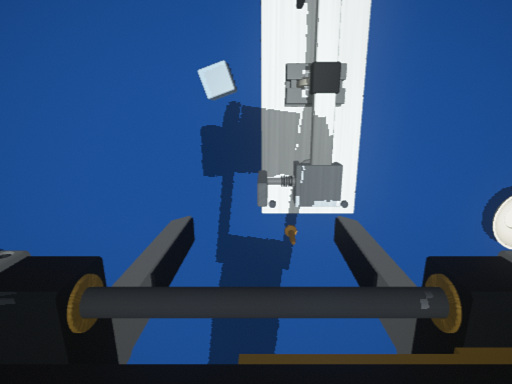

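The wrist view shows the tab at about (263,188), left of the coupler at (320,184), with the spring rod between them. I'll zoom in on it.

Run:
```python
import cv2
c=cv2.imread("pics/w1.png")[150:225,240:360];cv2.imwrite("pics/w1z.png",cv2.resize(c,None,fx=6,fy=6,interpolation=cv2.INTER_CUBIC))
```

```text
(no output)
```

View pics/w1z.png

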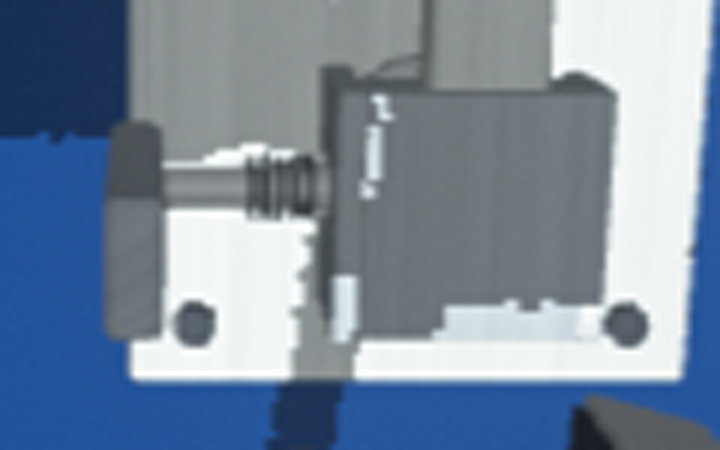

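The tab's top face is centred at about (261.8,194.1), against a prediction of (263.3,194.9). So the tab is about 1.5 mm further to +y, and I'll aim there. Now I'll descend and pinch.

Run:
```python
from bench import manip
from h import *
st=manip.read_state(); f=manip.grab_frame("wrist"); W=Wwrist(f,st)
t=onz(f,(261.75,194.1),130,W); print("tab",t)
manip.command_gripper(0.32,20)
q=quat(-1)
manip.move_straight([t[0],t[1],140],150,q); a=manip.read_state(); print(a["position"],a["ft_force"],a["finger_gap"])
print(manip.move_straight([t[0],t[1],99],60,q,until_force=6)); b=manip.read_state(); print(b["position"],b["ft_force"],b["torque"])
f=manip.grab_frame("wrist"); cv2.imwrite("pics/w2.png",f["frame"])
s=manip.grab_frame("scene")["frame"][140:260,190:310]; cv2.imwrite("pics/s2.png",cv2.resize(s,None,fx=5,fy=5,interpolation=cv2.INTER_CUBIC)); print(b["time_s"])
```

```text
tab [536.98567024 -53.81143154 130.        ]
[537.39648459 -53.90348835 140.70148087] [ 1.19808997e+00 -8.72333923e-02  8.75766025e-04] 0.3192554113702016
False
[537.19195217 -53.86313298  99.21128618] [ 0.16565577 -0.32295907  0.44285802] [ 0.0401379  0.0252251 -0.008936 ]
5.1083
```

View pics/w2.png

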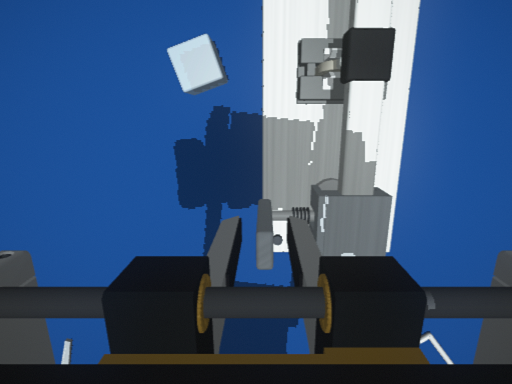

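View pics/s2.png

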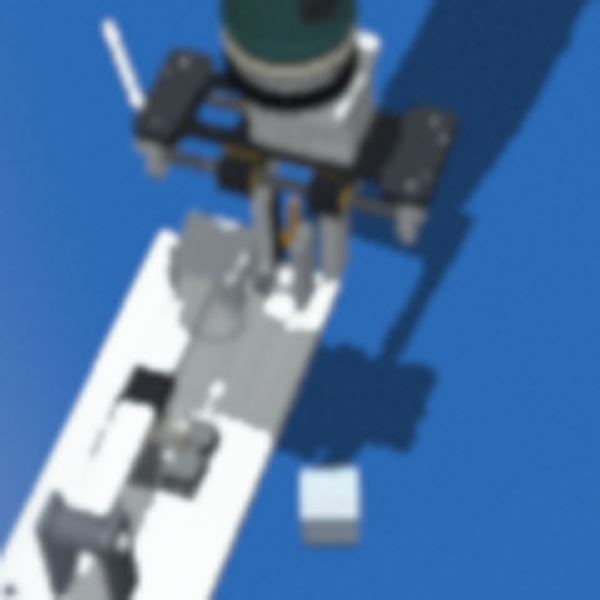

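The tab at (265,235) is centred between the fingers (tips near 240 and 290). Now I'll pinch and pull along +y.

Run:
```python
from bench import manip
from h import *
q=quat(-1)
manip.command_gripper(0.0,40); b=manip.read_state(); print(b["position"],b["ft_force"],b["finger_gap"],b["time_s"])
F0=b["ft_force"]
p0=np.array([537.2,-53.85,99.])
for d in(4,8,10,11.5):
    manip.move_straight(p0+ey*d,25,q); manip.dwell(.1); s=manip.read_state(); print(d,(s["position"]-b["position"])@ey,s["ft_force"],s["ft_force"]@ey,s["finger_gap"])
f=manip.grab_frame("wrist"); cv2.imwrite("pics/w3.png",f["frame"][150:300,180:400].repeat(3,0).repeat(3,1)); print(s["time_s"])
```

```text
[537.06063844 -54.13996406  99.20200618] [ 0.20292397 -1.59347419  0.38410363] 0.10519164212021179 5.6583
4 2.4608863936861014 [-1.36349361 -6.49761181  0.52238936] -6.59463375437479 0.10593339434701116
8 5.813083492479612 [-1.062596   -7.09833297  0.92298534] -7.165525433301554 0.10134163420870275
10 7.478058737079216 [-1.29447149 -8.25704103  1.22931688] -8.340510727715383 0.1052020392697422
11.5 8.720157110720193 [-1.1143945  -9.74043541  0.75711066] -9.801402959413473 0.10373255052683096
7.175
```

View pics/w3.png

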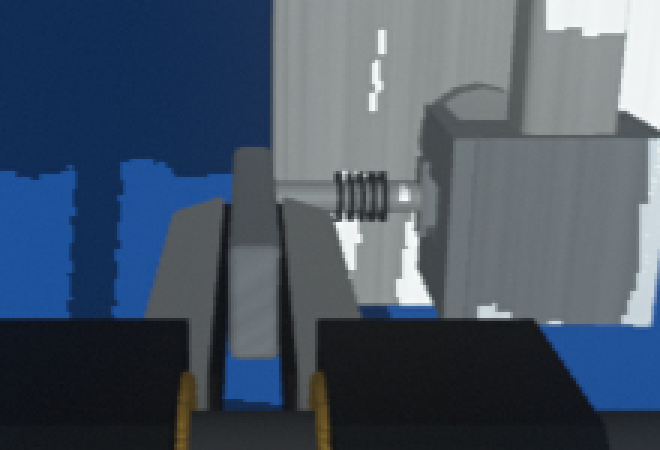

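The pull force of 9.8 N puts the latch at about 9.6 mm, past the 6.8 mm needed to clear the ball. Now I'll swing up along the arc, checking forces as I go.

Run:
```python
from bench import manip
from h import *
p0=np.array([537.2,-53.85,99.])+ey*12
hinge=np.array([537,-53.8,0])-63*ey+210*ex+[0,0,85]
for th in(.02,.05,.1,.15,.2,.25,.3,.35):
    r=R.from_rotvec(ey*th); manip.move_straight(hinge+r.apply(p0-hinge),35,quat(-1,th)); s=manip.read_state()
    print(th,s["position"].round(1),s["ft_force"].round(2),(s["ft_force"]@ey).round(2),round(s["finger_gap"],3))
    if np.abs(s["ft_force"]).max()>22: print("STOP");break
manip.dwell(.3);s=manip.read_state();print(s["time_s"],s["ft_force"],s["qvel"].round(4))
f=manip.grab_frame("wrist"); cv2.imwrite("pics/w4.png",f["frame"])
f=manip.grab_frame("scene"); c=f["frame"][120:290,150:320]; cv2.imwrite("pics/s4.png",cv2.resize(c,(600,600),interpolation=cv2.INTER_CUBIC))
```

```text
0.02 [538.2 -45.1 102.9] [-1.86 -9.29 -0.98] -9.42 0.105
0.05 [538.9 -45.2 109.2] [ -2.36 -10.16  -0.14] -10.33 0.105
0.1 [540.3 -45.3 119.5] [-1.15 -9.28 -1.1 ] -9.35 0.104
0.15 [542.3 -45.5 129.9] [-2.1  -8.71 -0.82] -8.87 0.101
0.2 [544.8 -45.7 140.1] [-3.01 -8.23  0.19] -8.47 0.105
0.25 [547.8 -46.  150.2] [-2.46 -9.84 -1.13] -10.02 0.105
0.3 [551.3 -46.2 160.1] [-3.36 -9.04  0.56] -9.31 0.102
0.35 [555.4 -46.5 169.8] [-2.36 -9.19 -0.22] -9.36 0.104
10.8333 [-2.18489162 -8.65742053 -0.06114499] [ 0.0001 -0.0003 -0.0012  0.001  -0.0003 -0.0014]
```

View pics/w4.png

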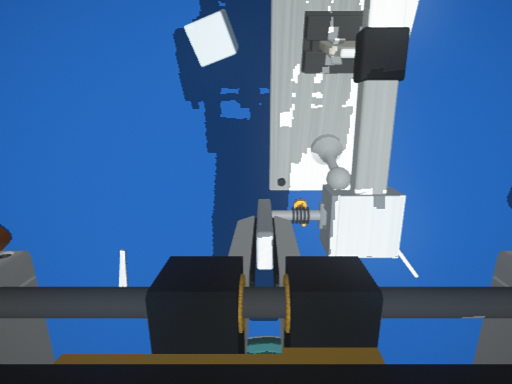

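View pics/s4.png

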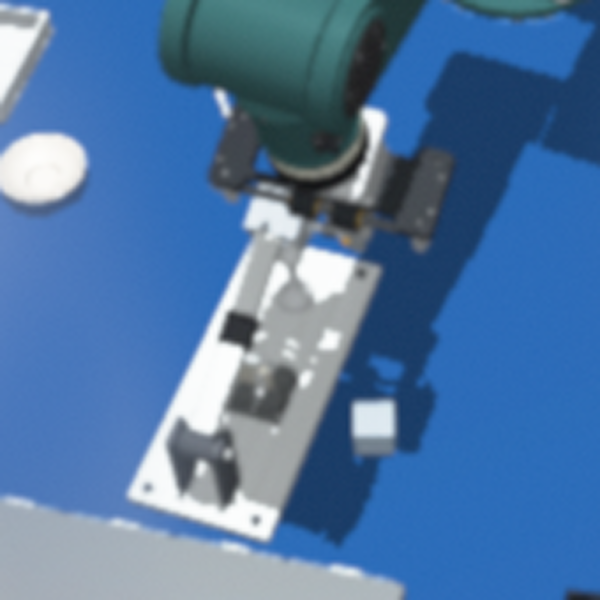

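Both views show the ball uncovered, at (338,178) in the wrist view. The coupler is still in the grip above it, and the pacemaker is between its clips near (335,48). The arm is still and the bystanders look untouched, so I'm handing in.

Run:
```python
from bench import manip
print(manip.job_done()); s=manip.read_state(); print(s["time_s"],s["position"],s["finger_gap"])
```

```text
the job is handed in; nothing more can be done
None
the job is handed in; nothing more can be done
```

The arm is unlatched and held raised at about 0.35 rad, which puts the nose about 70 mm above the ball. I handed the job in; it gave no verdict.

- **Locating:** the fixture and tab positions from the top and scene cameras mostly agreed within about 3 mm, up to 6 mm on the tab. A wrist picture moved the tab about 1.5 mm further out.
- **Latch:** I pinched the tab at 40 N and pulled it along the fixture's +y. The pull reached 9.8 N before lifting, which puts the latch at about 9.6 mm; 6.8 mm is enough to clear the ball.
- **Lift:** I then swung the tab up along the arc about the hinge. The TCP rose 70 mm with no force spikes, and the largest component stayed near 10 N.
- **Last checks at 10.8 s:**
  - The joints were still, under 0.002 rad/s.
  - The finger gap was steady at 0.104, and the latch spring was still pulling at about 9 N.
  - The pictures show the ball uncovered and the pacemaker still in its clips.
  - I judged the pacemaker and the other bench objects by eye, and not all of those objects were in the last pictures.
- **Disagreement:** the TCP moved only about 8.7 mm for the 11.5 mm pull I commanded, because the robot gives under load. I took the latch position from the pull force, and the arm rising freely confirmed it was clear.

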